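Turn the stone carousel to the red stones

TASK

Push the jeweller's stone carousel round by the brass pegs on its rim until the pot of red stones stands squarely in line with the white arrow on its base, then let go and leave it at rest, with the hand clear. Only push with the fingertips, gently and without sending it spinning: do not pinch or lift anything, do not shift or twist its base on the bench, leave the blue ring cone standing on its hub, and do not disturb the other things on the bench.

Things in the scene. Friction and masses are not known exactly. Their poses are not given: they have to be found in the camera images.
- carousel: Black rubber base, loose on the bench, 176 mm across, 14 mm high; carousel about 2.7 kg in all. Origin on the turning axis at bench level. Its -x axis runs along the flat white arrow (head 44 mm wide, 9 mm high), which sticks out from under the plate to a tip 158 mm from the axis and points roughly towards the robot (up to 0.7 rad off).
- turntable (a joint): Turning angle of the dark wooden plate: 0 (or a whole turn) with the red pot in line with the arrow, growing counter-clockwise seen from above. Turns on past full turns either way; light friction (0.06 N m), so it stops within a few degrees after a slow push. Plate 200 mm across, upper face 28 mm above the bench; six small lobes on its rim reach 117 mm from the axis.
- peg (a point): Top centre of the brass peg next to the red pot, 30 degrees counter-clockwise of it seen from above. Six such upright pegs, 10 mm thick, stand on the lobes of the plate's rim, 106 mm from the axis, 60 degrees apart, each midway between two pots; they rise from 28 mm to 64 mm above the bench.
- red_pot (a point): Centre of the rim of the pot filled with red stones, 66 mm from the axis, 46 mm above the bench. Six such white pots, 44 mm across, stand fixed on the plate 60 degrees apart, stones heaped to about 51 mm above the bench; the other five hold purple, green, clear, blue and yellow stones.
- front_mark (a point): Point fixed to the base, 66 mm from the axis in the direction of the white arrow, 46 mm above the bench: where the red pot's centre has to come.
- ring_cone: Blue ceramic ring cone with a gold ring, 40 mm across and 60 mm high, 60 g, standing loose on the cork hub in the middle of the plate (hub top 34 mm above the bench, 64 mm across); origin at the centre of its foot, z up. It turns along with the plate.
- stone_box: Clear open box with four cells of pale and purple stones, 55 x 190 x 26 mm, loose; origin under its centre, long side along its y. Bystander.
- polish_jar: Amber glass jar with a dark lid, 54 mm across, 60 mm high, loose; origin under its centre. Bystander.
- ring_gauges: Wreath of steel ring gauges, 110 mm across, 28 mm high, loose; origin under its centre. Bystander.
- mallet: Small hammer, 220 mm long, lying on the bench; its length is along its x. Bystander.
- bench_block: Square steel bench block, 60 x 60 x 20 mm, loose; origin under its centre. Bystander.
- burr_stand: Round wooden block with thin steel burrs, 64 mm across, 60 mm high, loose; origin under its centre. Bystander.

How it is judged:
At the end, for the whole second after the job is handed in: The red pot's centre is within 10 mm (about 8.5 degrees of turn) of the arrow's line at its own radius, the plate is at rest (under 0.05 rad/s), the carousel's base and its front mark are within 20 mm of where they were, and the ring cone stands upright within 20 mm of the hub's centre (horizontal distance between red_pot and front_mark below 0.01 m and velocity of joint turntable between -0.05 and 0.05 rad/s and distance of each of carousel, front_mark from where it was at the start of the episode below 0.02 m and horizontal distance between ring_cone and carousel below 0.02 m and angle between ring_cone's own z axis and vertical below 0.1 rad); the robot touches nothing.
It fails at once if the carousel's base is shifted or twisted by more than 20 mm at its axis or front mark, or lifted (distance of any of carousel, front_mark from where it was at the start of the episode above 0.02 m or height (world z) of carousel above 0.008 m).
It fails at once if the fingers press on the carousel with more than 30 N, as pinching a peg would (contact force between the fingers and carousel above 30 N).
It fails at once if the plate is spun faster than a turn a second (6.3 rad/s) (velocity of joint turntable above 6.3 rad/s or velocity of joint turntable below -6.3 rad/s).
It fails at once if the ring cone is lifted, tipped or pushed off the hub (height (world z) of ring_cone above 0.045 m or angle between ring_cone's own z axis and vertical above 0.35 rad or horizontal distance between ring_cone and carousel above 0.02 m).
It fails at once if another thing on the bench is moved more than 20 mm (distance of any of stone_box, polish_jar, ring_gauges, mallet, bench_block, burr_stand from where it was at the start of the episode above 0.02 m).
It also fails if it takes over 48 s, if anything falls off the work surface, if the arm or the gripper's body presses on something with over 40 N, if the wrist force passes 120 N, or if a joint passes its speed limit or range.

ROBOT

A 6-joint arm with a two-finger parallel gripper is mounted at the origin on the work surface. World frame = base frame: x ahead of the robot, y to its left, z up, the work surface at z = 0. Lengths are in m, angles in rad, forces in N, time in s.
With the tool pointing down it reaches from about 0.325 to 0.9 m from the base axis. Payload 3.5 kg.
Tool frame: the origin (TCP) lies midway between the tips of the shut fingers; the grasp point (between the pads) lies 19 mm behind it; z points along the fingers, y is the line along which they close (so a half turn about z gives the same grasp; the last joint's range is limited). The gripper opens to 85 mm and grips with 20 to 120 N. Pads are 22 mm wide; open, the fingers measure 114 mm over their backs; the gripper's body (76 mm by 85 mm) begins 54 mm behind the grasp point. The pads swing forward as they close: fully open they stand 13 mm farther back than shut.
Start: joints at [-1.284, 0.276, -0.026, 1.268, 0, 1.467], TCP at [0.237, -0.578, 0.231] pointing down, gripper open.
Joint ranges: [-3.12, 3.12], [-0.85, 1.88], [-1.08, 1.24], [-1.95, 2.15], [-1.57, 1.53], [-3.14, 3.14]. Speed limits (rad/s): [2.57, 2.57, 3.14, 3.14, 3.14, 3.14].

INTERFACE

Orientations are given as a unit quaternion [x, y, z, w].
In Python, from rig import manip gives the robot as it stands.
- The arm moves only by the tool servo_tool, never from a script. Its argument "commands" is a list that holds one entry, the list of rows, each a list of 5 numbers: the shift along the tool's x, y, z in cm, then the turn about the tool's z in degrees, then the finger opening in cm, from 0 to 8.54. A call has 1 to 8 rows; each row shifts and turns the commanded pose from where the row before left it, along the tool's axes as they then stand; what a row does not reach is not made up. A row lasts 1/12 s, in which the tool goes at most 41.7 mm and 7.16 degrees, less where a joint would pass 70% of its speed; a pose out of reach is approached as far as the arm can. A call with a gripper value outside its range is refused whole. The fingers move at their own pace and stop on an object; "force" is the grip in N (left out, the last holds). Time passes only in rows, so rows that do not move let the fingers close. It gives the time, the measured TCP pose, the force, the opening and the grip force at its end, in the units of the state.
- manip.sense(): the state, without advancing time (a new reading comes with each control period).
- manip.snapshot(name): name is "side" or "top"; returns a dict with "img" (384x512x3 uint8, red, green, blue), "vertical_fov" (degrees; the focal length in pixels is half the picture's height over the tangent of half this angle, whatever the lens; pixels are square), "cx", "cy" (the principal point, pixels), "k1" (the pictures are not rectified: a ray, as slopes to the right and down, at radius r is drawn at 1 + k1 r^2 times it, then the intrinsics apply), "camera_from_world" (4x4, takes a point from world to camera coordinates). Camera axes: x right, y down, z forward; pixel columns grow to the right and rows downward; lengths in m; the calibration is good to about 2 mm. A picture is of the moment at which its call begins. There is no depth.
- manip.sign_off(): hands the job in; it is judged then, once.
The state is a dict: "time_s": time; "q": joint angles; "joint_velocities": joint speeds; "effort": joint torques, N m; "position": TCP position; "tool_rot": TCP orientation; "contact_force": force on the tool from outside, world axes, zero at the start; "ft_torque": the same for the moment, N m; "finger_gap": finger opening in m; "finger_force": force on a finger pad.
Only numpy, scipy, OpenCV 4.12 (cv2) and the standard library are available. Lean on these libraries where they do the work, as an engineer would, in place of code of your own. Each camera call takes 0.05 s, during which the arm holds its last target. There are 200 camera calls.

## Working session

There is one attempt and no reset: what is moved stays moved. The work goes in short steps, Python scripts to look and compute and a tool call to move; the robot and the scene stay as the last step left them, time stands still between calls to the robot, and variables do not carry over. Pictures are saved under pics/ and viewed, at most 10 in all, crops included, and the job is handed in when it is done.

Besides the shell and the picture viewer there is one more tool, called after "Call:" as name([rows], argument=value, ...), one row to a line, values as JSON. servo_tool: Moves the arm, as the interface text tells. Its arguments: {"type":"object","properties":{"commands":{"type":"array","items":{"type":"array","items":{"type":"array","items":{"type":"number"}}}},"force":{"type":"number"}},"required":["commands"]}

```bash
mkdir -p pics
cat > h.py <<'E'
import numpy as np, cv2
from rig import manip
def snap(n):
    s=manip.snapshot(n); s['bgr']=cv2.cvtColor(s['img'],cv2.COLOR_RGB2BGR); return s
def K(s):
    f=s['img'].shape[0]/2/np.tan(np.radians(s['vertical_fov'])/2)
    return f
def ray(s,px,z):
    f=K(s); d=(np.array(px,float)-[s['cx'],s['cy']])/f; u=d.copy()
    for _ in range(20): u=d/(1+s['k1']*(u@u))
    T=np.array(s['camera_from_world']); R=T[:3,:3]; c=-R.T@T[:3,3]
    v=R.T@np.array([u[0],u[1],1]); return c+v*(z-c[2])/v[2]
def proj(s,p):
    T=np.array(s['camera_from_world']); c=T[:3,:3]@np.array(p)+T[:3,3]; u=c[:2]/c[2]
    return u*(1+s['k1']*(u@u))*K(s)+[s['cx'],s['cy']]
E
python3 - <<'E'
from h import *
for n in('top','side'):
    s=snap(n); cv2.imwrite(f'pics/{n}0.png',s['bgr']); print(n,s['vertical_fov'],s['k1'],s['cx'],s['cy'])
print(manip.sense())
E
```

```text
top 44.95706692744911 -0.16479291636505589 252.5441875005529 193.12682798746627
side 42.84710673328273 -0.11052929231125365 255.07571096523824 195.63467427690608
{'time_s': 0.1, 'q': array([-1.28437502e+00,  2.77104812e-01, -2.77193734e-02,  1.26801155e+00,
       -1.84648534e-05,  1.46741544e+00]), 'joint_velocities': array([-0.0018871 , -0.00056903,  0.00186984, -0.00157613, -0.00025408,
        0.00117222]), 'effort': array([ 8.23266942e-05, -4.46708143e+01,  2.96128339e+01,  8.42322770e-03,
       -1.15042139e-04, -6.44655699e-06]), 'position': array([ 0.23730224, -0.57744415,  0.23025327]), 'tool_rot': array([ 9.81066317e-01,  1.93669416e-01, -1.02387295e-04, -1.01459501e-03]), 'contact_force': array([-0.30679119,  0.31644995,  0.34560418]), 'ft_torque': array([ 0.01580412, -0.01832384,  0.01995687]), 'finger_force': 0.0, 'finger_gap': 0.08559185002692563}
```

View pics/top0.png

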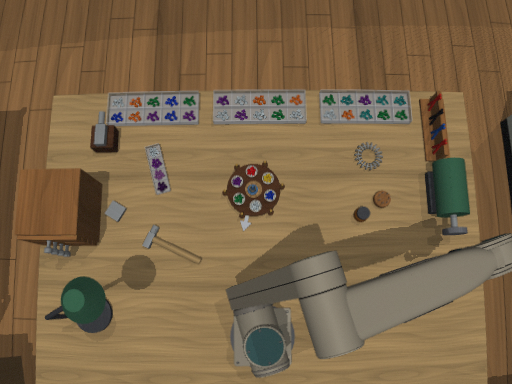

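View pics/side0.png

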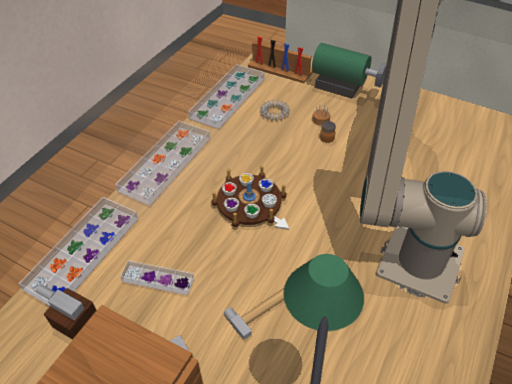

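Top view: the carousel is at about px (253,190), its arrow tip at (246,228) and the red pot at (251,171), nearly opposite the arrow. The side view agrees, with red at (230,187) and the arrow at (281,223).

```bash
cat >> h.py <<'E'
def cents(s,box,lo,hi,amin=4):
    x0,y0,x1,y1=box; m=np.zeros(s['bgr'].shape[:2],np.uint8)
    m[y0:y1,x0:x1]=cv2.inRange(cv2.cvtColor(s['bgr'],cv2.COLOR_BGR2HSV),lo,hi)[y0:y1,x0:x1]
    n,_,st,c=cv2.connectedComponentsWithStats(m)
    return [(st[i,4],c[i]) for i in range(1,n) if st[i,4]>=amin]
def pots(s,box):
    """colour -> world xy of stones"""
    C=dict(red=((0,170,110),(8,255,255)),yellow=((22,150,120),(32,255,255)),green=((45,120,50),(85,255,255)),blue=((110,150,80),(128,255,255)),purple=((129,90,40),(155,255,255)))
    o={}
    for k,(lo,hi) in C.items():
        b=cents(s,box,lo,hi,3)
        if b:
            a,c=max(b,key=lambda t:t[0]); o[k]=ray(s,c,.05)[:2]; o[k+'_a']=a
    return o
E
python3 - <<'E'
from h import *
np.set_printoptions(precision=4,suppress=True)
for n,box in (('top',(215,155,292,235)),('side',(205,165,295,235))):
    s=snap(n); print(n,pots(s,box))
    for a,c in cents(s,box,(0,0,185),(179,60,255),6): print('white',a,c,ray(s,c,.009),ray(s,c,.048))
    x0,y0,x1,y1=box; cv2.imwrite(f'pics/{n}c.png',cv2.resize(s['bgr'][y0:y1,x0:x1],None,fx=7,fy=7,interpolation=cv2.INTER_CUBIC))
    print('base',proj(s,[0,0,0]), 'x.6',proj(s,[.6,0,0]))
E
```

```text
top {'red': array([0.6023, 0.0364]), 'red_a': np.int32(31), 'yellow': array([ 0.5754, -0.0232]), 'yellow_a': np.int32(43), 'green': array([0.4985, 0.0832]), 'green_a': np.int32(38), 'blue': array([ 0.5107, -0.0312]), 'blue_a': np.int32(40), 'purple': array([0.5644, 0.0895]), 'purple_a': np.int32(46)}
base [262.6243 336.5029] x.6 [260.5514 174.5591]
side {'red': array([0.6011, 0.0371]), 'red_a': np.int32(49), 'yellow': array([ 0.5751, -0.0264]), 'yellow_a': np.int32(20), 'green': array([0.4964, 0.0841]), 'green_a': np.int32(50), 'blue': array([ 0.5085, -0.0289]), 'blue_a': np.int32(43), 'purple': array([0.5619, 0.0909]), 'purple_a': np.int32(53)}
white 8 [246.5   173.125] [ 0.6021 -0.078   0.009 ] [ 0.5825 -0.0433  0.048 ]
white 6 [240.6667 179.    ] [ 0.6059 -0.0455  0.009 ] [ 0.5862 -0.012   0.048 ]
white 7 [261.     185.7143] [ 0.5339 -0.049   0.009 ] [ 0.5167 -0.0153  0.048 ]
white 10 [224.2 189. ] [0.6306 0.0177 0.009 ] [0.61  0.049 0.048]
white 59 [268.7458 198.5424] [ 0.4871 -0.0108  0.009 ] [0.4715 0.0215 0.048 ]
white 6 [225.3333 203.8333] [0.5956 0.0707 0.009 ] [0.5763 0.1002 0.048 ]
white 10 [252.3 204.4] [0.5209 0.0344 0.009 ] [0.5042 0.0651 0.048 ]
white 6 [256.5 212. ] [0.4951 0.0558 0.009 ] [0.4793 0.0858 0.048 ]
white 98 [280.898  222.3571] [0.4118 0.0585 0.009 ] [0.3989 0.0884 0.048 ]
base [420.5842 261.662 ] x.6 [235.4489 190.5989]
```

View pics/topc.png

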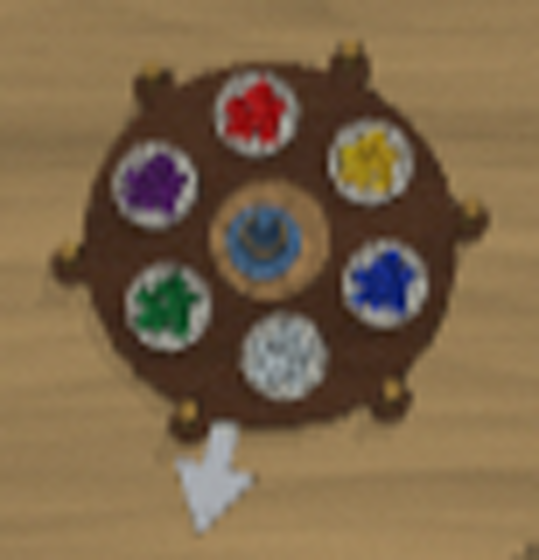

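Top crop: red is at the far side, with purple, green, clear, blue and yellow following counter-clockwise. The arrow points towards the robot, with its tip at crop px (200,535). Turning counter-clockwise by about 160° is the shorter way.

Run:
```python
from h import *
from scipy.optimize import least_squares
np.set_printoptions(precision=4,suppress=True)
off=dict(red=0,purple=60,green=120,blue=240,yellow=300)
Cs=[]
for n,box,ab in (('top',(215,155,292,235),(238,214,253,233)),('side',(205,165,295,235),(270,215,292,233))):
    s=snap(n); p=pots(s,box)
    f=lambda v:np.concatenate([v[:2]+.066*np.array([np.cos(v[2]+np.radians(o)),np.sin(v[2]+np.radians(o))])-p[k] for k,o in off.items()])
    r=least_squares(f,[.536,.03,.1]); print(n,r.x[:2],np.degrees(r.x[2]),np.abs(r.fun).max())
    Cs.append(r.x)
    for v in (130,160):
        for a,c in cents(s,ab,(0,0,v),(179,70,255),20):
            w=ray(s,c,.009)[:2]; d=w-r.x[:2]; print(' arrow',v,a,w,np.hypot(*d),np.degrees(np.arctan2(d[1],d[0])))
print(np.mean(Cs,0))
```

```text
top [0.5369 0.0302] 6.525357212190589 0.003121756004688711
 arrow 130 96 [0.4135 0.061 ] 0.12724871585512895 166.00078411836887
 arrow 160 62 [0.4138 0.0608] 0.12689427311971285 166.03499238565874
side [0.5361 0.0303] 6.405344165843272 0.0028609081439194828
 arrow 130 123 [0.412  0.0603] 0.12767076649820744 166.40406264626313
 arrow 160 105 [0.4123 0.0586] 0.12703046640796922 167.12619145201708
[0.5365 0.0303 0.1128]
```

Call:
servo_tool([
  [[2.45,-2.2,0,0,0],[2.45,-2.2,0,0,0],[2.45,-2.2,0,0,0],[2.45,-2.2,0,0,0],[2.45,-2.2,0,0,0],[2.45,-2.2,0,0,0],[2.45,-2.2,0,0,0],[2.45,-2.2,0,0,0]],
])

```text
time_s: 0.97
position: [0.3523, -0.3394, 0.2314]
tool_rot: [0.981, 0.193, 0.0, 0.0]
contact_force: [0.6, 0.1, -0.3]
finger_gap: -0.0001
finger_force: 0.0
```

Call:
servo_tool([
  [[2.45,-2.2,0,0,0],[2.45,-2.2,0,0,0],[2.45,-2.2,0,0,0],[2.45,-2.2,0,0,0],[2.45,-2.2,0,0,0],[2.45,-2.2,0,0,0],[2.45,-2.2,0,0,0],[2.45,-2.2,0,0,0]],
])

```text
time_s: 1.63
position: [0.4667, -0.102, 0.2315]
tool_rot: [0.981, 0.194, 0.0, 0.0]
contact_force: [0.2, -0.9, 0.1]
finger_gap: -0.0001
finger_force: 0.0
```

Call:
servo_tool([
  [[2.45,-2.2,0,0,0],[2.45,-2.2,0,0,0],[2.45,-2.2,0,0,0],[2.45,-2.2,0,0,0],[2.45,-2.2,0,0,0],[2.45,-2.2,0,0,0],[2.45,-2.2,0,0,0],[2.45,-2.2,0,0,0]],
])

```text
time_s: 2.3
position: [0.5812, 0.1354, 0.2313]
tool_rot: [0.981, 0.194, 0.0, 0.0]
contact_force: [0.8, 0.1, 0.0]
finger_gap: -0.0
finger_force: 0.0
```

Call:
servo_tool([
  [[0,0,0,-7,0],[0,0,0,-7,0],[0,0,0,-7,0],[0,0,0,-7,0],[0,0,0,-7,0],[0,0,0,-7,0],[0,0,0,-7,0],[0,0,0,-7,0]],
])

```text
time_s: 2.97
position: [0.5807, 0.1337, 0.2313]
tool_rot: [0.773, 0.634, -0.0, -0.0]
contact_force: [0.4, -0.5, -0.1]
finger_gap: 0.0004
finger_force: 0.0
```

Call:
servo_tool([
  [[0,0,0,-7,0],[0,0,0,-7,0],[0,0,0,-7,0],[0,0,0,-7,0],[0,0,0,-7,0],[0,0,0,-7,0],[0,0,0,-7,0],[0,0,0,-7,0]],
])

```text
time_s: 3.63
position: [0.5807, 0.1337, 0.2312]
tool_rot: [0.385, 0.923, -0.0, -0.0]
contact_force: [0.3, 0.2, -0.6]
finger_gap: -0.0002
finger_force: 0.0
```

Call:
servo_tool([
  [[0,0,0,-7,0],[0,0,0,-7,0],[0,0,0,-5,0],[0,0,0,0,0]],
])

```text
time_s: 3.97
position: [0.5807, 0.1337, 0.2312]
tool_rot: [0.23, 0.973, -0.0, -0.0]
contact_force: [0.2, 0.6, 0.3]
finger_gap: -0.0002
finger_force: 0.0
```

```bash
cat > st.py <<'E'
from h import *
from scipy.spatial.transform import Rotation as R
np.set_printoptions(precision=4,suppress=True)
C=np.array([.5365,.0303])
t=manip.sense(); d=t['position'][:2]-C; x=R.from_quat(t['tool_rot']).as_matrix()
print('t',t['time_s'],'pos',t['position'],'r',np.hypot(*d),'theta',np.degrees(np.arctan2(d[1],d[0]))%360,'psi',np.degrees(np.arctan2(x[1,0],x[0,0]))%360,'q6',t['q'][5],'F',t['contact_force'])
g=C+.113*np.array([np.cos(np.radians(66)),np.sin(np.radians(66))])
print('to start, tool:',x.T@np.r_[g-t['position'][:2],.042-t['position'][2]])
E
python3 st.py
```

```text
t 3.9667 pos [0.5807 0.1337 0.2312] r 0.11243758694744532 theta 66.87827783906195 psi 153.41252676716422 q6 0.5818867017278715 F [0.1702 0.587  0.2931]
to start, tool: [-0.0017  0.0007  0.1892]
```

Call:
servo_tool([
  [[0,0,3.0,0,0],[0,0,3.0,0,0],[0,0,3.0,0,0],[0,0,3.0,0,0],[0,0,2.5,0,0],[0,0,2.0,0,0],[0,0,1.2,0,0],[0,0,0.9,0,0]],
])

```text
time_s: 4.63
position: [0.5798, 0.1336, 0.0437]
tool_rot: [0.231, 0.973, -0.0, -0.001]
contact_force: [-0.6, 0.9, -0.4]
finger_gap: -0.0001
finger_force: 0.0
```

Call:
servo_tool([
  [[0.39,0,0,-2,0],[0.39,-0.01,0,-2,0],[0.39,-0.01,0,-2,0],[0.39,-0.01,0,-2,0],[0.39,-0.01,0,-2,0],[0.39,-0.01,0,-2,0],[0.3,0,0,-1.5,0],[0.3,0,0,-1.5,0]],
])

```text
time_s: 5.3
position: [0.5538, 0.1435, 0.0462]
tool_rot: [0.101, 0.995, 0.0, 0.001]
contact_force: [0.2, 1.1, 0.2]
finger_gap: 0.0004
finger_force: 0.0
```

Call:
servo_tool([
  [[0.2,0,0,-1,0],[0.2,0,0,-1,0],[0.2,0,0,-1,0],[0.2,0,0,-1,0],[0.2,0,0,-1,0],[0.2,0,0,-1,0],[0.2,0,0,-1,0],[0.2,0,0,-1,0]],
])

```text
time_s: 5.97
position: [0.5373, 0.1455, 0.0454]
tool_rot: [0.031, 1.0, -0.0, 0.0]
contact_force: [1.2, 0.2, 0.4]
finger_gap: -0.0002
finger_force: 0.3
```

```bash
cat >> st.py <<'E'
off=dict(red=0,purple=60,green=120,blue=240,yellow=300)
for n,box in (('top',(215,155,292,235)),('side',(205,165,295,235))):
    s=snap(n); p=pots(s,box); o=[]
    for k,a in off.items():
        if k in p:
            e=p[k]-C; o.append((k,int(p[k+'_a']),round(np.hypot(*e),3),round((np.degrees(np.arctan2(e[1],e[0]))-a)%360,1)))
    print(n,o)
    for a,c in cents(s,(238,214,253,233) if n=='top' else (270,215,292,233),(0,0,130),(179,70,255),20): print('arrow',a,ray(s,c,.009)[:2])
    cv2.imwrite(f'pics/{n}_{t["time_s"]:.1f}.png',cv2.resize(s['bgr'][box[1]-20:box[3]+20,box[0]-20:box[2]+20],None,fx=4,fy=4))
E
python3 st.py
```

```text
t 5.9667 pos [0.5373 0.1455 0.0454] r 0.11524249428814264 theta 89.6036323804757 psi 176.4326437450135 q6 0.2107912650768445 F [1.1639 0.1807 0.3781]
to start, tool: [-0.0458 -0.0092  0.0034]
top [('red', 29, np.float64(0.067), np.float64(5.1)), ('purple', 30, np.float64(0.063), np.float64(3.2)), ('green', 26, np.float64(0.062), np.float64(8.0)), ('blue', 43, np.float64(0.066), np.float64(7.5)), ('yellow', 44, np.float64(0.067), np.float64(6.3))]
arrow 41 [0.4136 0.0601]
side [('green', 55, np.float64(0.068), np.float64(7.4)), ('blue', 41, np.float64(0.065), np.float64(4.6)), ('yellow', 18, np.float64(0.065), np.float64(2.1))]
arrow 117 [0.4108 0.0608]
```

Call:
servo_tool([
  [[0.2,-0.03,0,-1,0],[0.25,-0.03,0,-1.2,0],[0.3,-0.03,0,-1.5,0],[0.35,-0.03,0,-1.8,0],[0.4,-0.02,0,-2,0],[0.4,-0.02,0,-2,0],[0.4,-0.02,0,-2,0],[0.4,-0.02,0,-2,0]],
])

```text
time_s: 6.73
position: [0.5103, 0.1425, 0.0454]
tool_rot: [-0.087, 0.996, -0.0, 0.0]
contact_force: [0.9, -0.7, -0.9]
finger_gap: 0.0
finger_force: 0.3
```

Call:
servo_tool([
  [[0.4,-0.02,0,-2,0],[0.4,-0.02,0,-2,0],[0.4,-0.02,0,-2,0],[0.4,-0.02,0,-2,0],[0.4,-0.02,0,-2,0],[0.4,-0.02,0,-2,0],[0.4,-0.02,0,-2,0],[0.4,-0.02,0,-2,0]],
])

```text
time_s: 7.4
position: [0.4803, 0.1317, 0.0455]
tool_rot: [-0.225, 0.974, -0.0, 0.0]
contact_force: [1.4, -0.0, -0.3]
finger_gap: -0.0003
finger_force: 0.3
```

```bash
python3 st.py
```

```text
t 7.4 pos [0.4803 0.1317 0.0455] r 0.11595726923459602 theta 119.0175697418678 psi 205.9920216430196 q6 -0.31579877836619075 F [ 1.3828 -0.0264 -0.2629]
to start, tool: [-0.0927 -0.0431  0.0035]
top [('red', 6, np.float64(0.071), np.float64(34.1)), ('purple', 15, np.float64(0.063), np.float64(27.0)), ('green', 38, np.float64(0.066), np.float64(35.1)), ('blue', 39, np.float64(0.066), np.float64(36.5)), ('yellow', 41, np.float64(0.065), np.float64(35.5))]
arrow 36 [0.4158 0.0582]
side [('red', 38, np.float64(0.065), np.float64(35.8)), ('purple', 42, np.float64(0.069), np.float64(35.1)), ('green', 51, np.float64(0.068), np.float64(35.7)), ('yellow', 10, np.float64(0.07), np.float64(40.5))]
arrow 129 [0.4141 0.0599]
```

Call:
servo_tool([
  [[0.4,-0.06,0,-2,0],[0.4,-0.06,0,-2,0],[0.4,-0.06,0,-2,0],[0.4,-0.06,0,-2,0],[0.4,-0.06,0,-2,0],[0.4,-0.06,0,-2,0],[0.4,-0.05,0,-2,0],[0.4,-0.05,0,-2,0]],
])

```text
time_s: 8.17
position: [0.4559, 0.1108, 0.0454]
tool_rot: [-0.358, 0.934, 0.0, 0.0]
contact_force: [-0.8, -0.4, -0.4]
finger_gap: 0.0001
finger_force: 0.3
```

Call:
servo_tool([
  [[0.4,-0.05,0,-2,0],[0.4,-0.05,0,-2,0],[0.4,-0.05,0,-2,0],[0.4,-0.05,0,-2,0],[0.4,-0.05,0,-2,0],[0.4,-0.05,0,-2,0],[0.4,-0.05,0,-2,0],[0.4,-0.05,0,-2,0]],
])

```text
time_s: 8.83
position: [0.4364, 0.0846, 0.0451]
tool_rot: [-0.484, 0.875, 0.001, -0.001]
contact_force: [-3.6, 1.3, 2.6]
finger_gap: 0.0001
finger_force: 1.7
```

```bash
python3 st.py
```

```text
t 8.8333 pos [0.4364 0.0846 0.0451] r 0.11389926726133932 theta 151.55416619734126 psi 237.93164540707062 q6 -0.9665854924368986 F [-3.6095  1.2906  2.5501]
to start, tool: [-0.1191 -0.0978  0.0028]
top [('green', 39, np.float64(0.067), np.float64(68.6)), ('blue', 39, np.float64(0.067), np.float64(66.3)), ('yellow', 40, np.float64(0.065), np.float64(66.2))]
side [('red', 37, np.float64(0.066), np.float64(68.7)), ('purple', 54, np.float64(0.068), np.float64(68.3)), ('blue', 43, np.float64(0.064), np.float64(65.9)), ('yellow', 27, np.float64(0.066), np.float64(65.8))]
arrow 115 [0.411  0.0609]
```

Call:
servo_tool([
  [[0.1,0.1,0,-1,0],[0.2,0.05,0,-2,0],[0.4,0.0,0,-2,0],[0.4,0.0,0,-2,0]],
])

```text
time_s: 9.27
position: [0.4312, 0.0755, 0.0451]
tool_rot: [-0.537, 0.844, 0.0, 0.0]
contact_force: [-0.9, 1.1, -1.3]
finger_gap: -0.0002
finger_force: 0.6
```

```bash
python3 st.py
```

```text
t 9.2667 pos [0.4312 0.0755 0.0451] r 0.11460745876863193 theta 156.7933141685051 psi 244.95063454093525 q6 -1.1085475069094823 F [-0.914   1.0734 -1.3129]
to start, tool: [-0.1167 -0.1125  0.0031]
top [('green', 42, np.float64(0.066), np.float64(72.7)), ('blue', 39, np.float64(0.066), np.float64(71.7)), ('yellow', 42, np.float64(0.065), np.float64(72.6))]
side [('red', 36, np.float64(0.066), np.float64(74.3)), ('purple', 50, np.float64(0.068), np.float64(73.3)), ('blue', 44, np.float64(0.064), np.float64(71.8)), ('yellow', 12, np.float64(0.066), np.float64(80.8))]
arrow 105 [0.4083 0.0614]
```

Call:
servo_tool([
  [[0.4,-0.01,0,-2,0],[0.4,-0.01,0,-2,0],[0.4,-0.01,0,-2,0],[0.4,-0.02,0,-2,0],[0.4,-0.02,0,-2,0],[0.4,-0.02,0,-2,0],[0.4,-0.02,0,-2,0],[0.4,-0.02,0,-2,0]],
])

```text
time_s: 10.03
position: [0.4222, 0.0446, 0.0452]
tool_rot: [-0.649, 0.761, 0.0, -0.0]
contact_force: [-2.2, 1.3, 0.5]
finger_gap: 0.0001
finger_force: 1.0
```

```bash
python3 st.py
```

```text
t 10.0333 pos [0.4222 0.0446 0.0452] r 0.11522249807534203 theta 172.85519834209376 psi 260.87669014292294 q6 -1.4589065930998018 F [-2.2294  1.3366  0.4633]
to start, tool: [-0.1132 -0.1442  0.003 ]
top [('green', 11, np.float64(0.073), np.float64(95.5)), ('blue', 39, np.float64(0.067), np.float64(87.8)), ('yellow', 46, np.float64(0.065), np.float64(88.1))]
side [('red', 41, np.float64(0.066), np.float64(90.2)), ('purple', 52, np.float64(0.068), np.float64(89.4)), ('green', 5, np.float64(0.07), np.float64(92.6)), ('blue', 44, np.float64(0.063), np.float64(87.2)), ('yellow', 29, np.float64(0.062), np.float64(90.3))]
arrow 136 [0.4138 0.0606]
```

Call:
servo_tool([
  [[0.4,0.02,0,-2,0],[0.4,0.02,0,-2,0],[0.4,0.01,0,-2,0],[0.4,0.01,0,-2,0],[0.4,0,0,-2,0],[0.4,0,0,-2,0],[0.4,0,0,-2,0],[0.4,0,0,-2,0]],
])

```text
time_s: 10.8
position: [0.4215, 0.0128, 0.0455]
tool_rot: [0.748, -0.664, 0.0, -0.0]
contact_force: [-1.2, 1.6, -0.1]
finger_gap: 0.0001
finger_force: 0.3
```

Call:
servo_tool([
  [[0.4,-0.01,0,-2,0],[0.4,-0.01,0,-2,0],[0.4,-0.02,0,-2,0],[0.4,-0.02,0,-2,0],[0.4,-0.02,0,-2,0],[0.4,-0.02,0,-2,0],[0.4,-0.02,0,-2,0],[0.4,-0.02,0,-2,0]],
])

```text
time_s: 11.47
position: [0.4299, -0.0181, 0.0454]
tool_rot: [0.833, -0.553, 0.0, 0.0]
contact_force: [-1.9, -0.0, 1.3]
finger_gap: -0.0001
finger_force: 1.0
```

```bash
python3 st.py
```

```text
t 11.4667 pos [ 0.4299 -0.0181  0.0454] r 0.11710572311199716 theta 204.43912194955982 psi 292.8314841959041 q6 -2.1613561537178487 F [-1.9414 -0.0012  1.2554]
to start, tool: [-0.0806 -0.1995  0.0032]
top [('red', 30, np.float64(0.066), np.float64(119.5)), ('purple', 11, np.float64(0.066), np.float64(112.6)), ('blue', 39, np.float64(0.066), np.float64(119.0)), ('yellow', 42, np.float64(0.064), np.float64(119.0))]
arrow 38 [0.4188 0.0682]
side [('red', 43, np.float64(0.067), np.float64(122.4)), ('purple', 54, np.float64(0.068), np.float64(120.3)), ('green', 46, np.float64(0.068), np.float64(119.1)), ('blue', 47, np.float64(0.063), np.float64(119.8)), ('yellow', 32, np.float64(0.064), np.float64(121.9))]
arrow 137 [0.414  0.0607]
```

Call:
servo_tool([
  [[0.4,-0.01,0,-1.7,0],[0.4,-0.02,0,-1.7,0],[0.4,-0.02,0,-1.7,0],[0.4,-0.03,0,-1.7,0],[0.4,-0.03,0,-1.7,0],[0.4,-0.03,0,-1.7,0],[0.4,-0.04,0,-1.7,0],[0.4,-0.04,0,-1.7,0]],
])

```text
time_s: 12.23
position: [0.4468, -0.0451, 0.0453]
tool_rot: [0.893, -0.451, -0.0, 0.001]
contact_force: [-2.9, -3.1, 1.6]
finger_gap: 0.0
finger_force: 1.5
```

```bash
python3 st.py
```

```text
t 12.2333 pos [ 0.4468 -0.0451  0.0453] r 0.11723047628022558 theta 220.04126115821532 psi 306.3850549753437 q6 -2.4495888294219546 F [-2.8884 -3.0652  1.621 ]
to start, tool: [-0.0633 -0.2152  0.0029]
top [('red', 9, np.float64(0.069), np.float64(137.3)), ('purple', 20, np.float64(0.062), np.float64(132.0)), ('blue', 38, np.float64(0.065), np.float64(134.6)), ('yellow', 41, np.float64(0.064), np.float64(135.4))]
arrow 71 [0.4093 0.0628]
side [('red', 42, np.float64(0.067), np.float64(138.0)), ('purple', 53, np.float64(0.068), np.float64(136.6)), ('green', 39, np.float64(0.067), np.float64(134.9)), ('blue', 50, np.float64(0.064), np.float64(136.5)), ('yellow', 35, np.float64(0.063), np.float64(139.6))]
arrow 123 [0.4112 0.0623]
```

```bash
ls pics; python3 -c "
import cv2;a=cv2.imread('pics/side_12.2.png');b=cv2.imread('pics/top_12.2.png');print(a.shape,b.shape);import numpy as np;h=max(a.shape[0],b.shape[0]);p=lambda i:cv2.copyMakeBorder(i,0,h-i.shape[0],0,0,0);c=np.hstack([p(a),p(b)]);cv2.imwrite('pics/v1.png',cv2.resize(c,(800,int(800*c.shape[0]/c.shape[1]))))"
```

```text
side0.png
side_10.0.png
side_11.5.png
side_12.2.png
side_6.0.png
side_7.4.png
side_8.8.png
side_9.3.png
sidec.png
top0.png
top_10.0.png
top_11.5.png
top_12.2.png
top_6.0.png
top_7.4.png
top_8.8.png
top_9.3.png
topc.png
(440, 520, 3) (480, 468, 3)
```

View pics/v1.png

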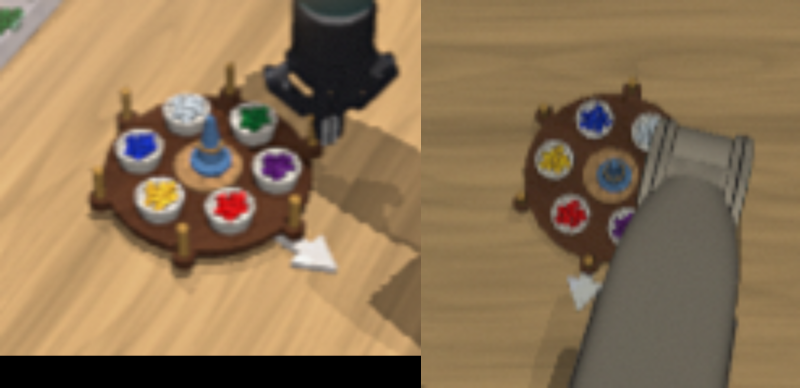

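The side view shows the peg sitting at the inner corner of the slim finger, at composite px (313,140). The finger could slip off outwards, so I'll back off, move inwards and reseat.

Call:
servo_tool([
  [[-0.4,0.1,0,0,0],[-0.5,0,0,0,0],[-0.4,-0.3,0,0,0],[0,-0.5,0,0,0],[0,-0.4,0,0,0],[0,0,0,0,0]],
])

```text
time_s: 12.83
position: [0.4496, -0.0273, 0.0457]
tool_rot: [0.893, -0.45, 0.001, -0.0]
contact_force: [0.5, 0.5, 0.3]
finger_gap: 0.0003
finger_force: 0.0
```

```bash
python3 st.py
```

```text
t 12.8333 pos [ 0.4496 -0.0273  0.0457] r 0.10420021785704311 theta 213.54047410888845 psi 306.4879879924349 q6 -2.412149504025581 F [0.5396 0.4794 0.3182]
to start, tool: [-0.0503 -0.2024  0.004 ]
top [('red', 21, np.float64(0.063), np.float64(137.3)), ('blue', 38, np.float64(0.066), np.float64(134.6)), ('yellow', 39, np.float64(0.063), np.float64(136.1))]
arrow 33 [0.4143 0.0696]
side [('red', 46, np.float64(0.067), np.float64(138.4)), ('purple', 53, np.float64(0.068), np.float64(136.6)), ('green', 41, np.float64(0.067), np.float64(134.6)), ('blue', 50, np.float64(0.064), np.float64(136.5)), ('yellow', 33, np.float64(0.063), np.float64(139.7))]
arrow 123 [0.4112 0.0623]
```

Call:
servo_tool([
  [[0.2,0,0,-1,0],[0.2,0,0,-1,0],[0.2,0,0,-1,0],[0.2,0,0,-1,0],[0.25,0,0,-1,0],[0.3,0,0,-1.5,0],[0.3,0,0,-1.5,0],[0.3,0,0,-1.5,0]],
])

```text
time_s: 13.6
position: [0.4605, -0.0428, 0.0452]
tool_rot: [0.927, -0.374, -0.0, 0.0]
contact_force: [-0.8, -0.6, 0.8]
finger_gap: -0.0002
finger_force: 0.3
```

```bash
python3 st.py
```

```text
t 13.6 pos [ 0.4605 -0.0428  0.0452] r 0.10544846059369237 theta 223.9177474858255 psi 316.04272829852493 q6 -2.6070474193887967 F [-0.8412 -0.6111  0.7883]
to start, tool: [-0.0347 -0.2116  0.0031]
top [('red', 23, np.float64(0.062), np.float64(142.4)), ('blue', 43, np.float64(0.065), np.float64(139.0)), ('yellow', 43, np.float64(0.064), np.float64(140.8))]
arrow 67 [0.4117 0.0647]
side [('red', 42, np.float64(0.067), np.float64(143.3)), ('purple', 52, np.float64(0.068), np.float64(141.1)), ('green', 40, np.float64(0.067), np.float64(140.0)), ('blue', 49, np.float64(0.064), np.float64(142.2)), ('yellow', 36, np.float64(0.064), np.float64(144.5))]
arrow 138 [0.4138 0.0613]
```

Call:
servo_tool([
  [[0.35,0,0,-1.6,0],[0.35,0,0,-1.6,0],[0.4,-0.01,0,-1.8,0],[0.4,-0.01,0,-1.8,0],[0.4,-0.01,0,-1.8,0],[0.35,-0.01,0,-1.6,0],[0.3,-0.01,0,-1.4,0],[0.3,-0.01,0,-1.4,0]],
])

```text
time_s: 14.37
position: [0.4831, -0.0599, 0.0451]
tool_rot: [0.964, -0.267, -0.001, 0.0]
contact_force: [-0.7, -0.2, -0.2]
finger_gap: -0.0003
finger_force: 0.3
```

```bash
cat >> st.py <<'E'
    from scipy.optimize import least_squares
    q={k:a for k,a in off.items() if p.get(k+'_a',0)>=28}
    if len(q)>=3:
        f=lambda v:np.concatenate([v[:2]+.066*np.array([np.cos(v[2]+np.radians(a)),np.sin(v[2]+np.radians(a))])-p[k] for k,a in q.items()])
        z=least_squares(f,[*C,2.6]); print('fit',z.x[:2],np.degrees(z.x[2]),np.abs(z.fun).max())
E
python3 st.py
```

```text
t 14.3667 pos [ 0.4831 -0.0599  0.0451] r 0.10483041292386196 theta 239.3497989478887 psi 328.9797043513847 q6 -2.8563486573397485 F [-0.7188 -0.2231 -0.1661]
to start, tool: [-0.0145 -0.217   0.003 ]
top [('red', 28, np.float64(0.065), np.float64(157.2)), ('blue', 43, np.float64(0.065), np.float64(155.5)), ('yellow', 44, np.float64(0.063), np.float64(156.6))]
arrow 88 [0.4141 0.0614]
fit [0.5363 0.0285] 156.17442861777366 0.0008175058193765211
side [('red', 39, np.float64(0.066), np.float64(158.8)), ('purple', 52, np.float64(0.068), np.float64(157.0)), ('green', 42, np.float64(0.067), np.float64(155.9)), ('blue', 51, np.float64(0.064), np.float64(157.7)), ('yellow', 40, np.float64(0.064), np.float64(159.7))]
arrow 141 [0.4143 0.0609]
fit [0.5349 0.0291] 157.5028014525181 0.0009458331142462584
```

Call:
servo_tool([
  [[0.3,-0.01,0,-1,0],[0.3,-0.01,0,-1,0],[0.3,-0.02,0,-1,0],[0.25,-0.02,0,-1,0],[0.2,-0.02,0,-1,0],[0.15,-0.01,0,-0.5,0],[0.1,0,0,0,0],[0.05,0,0,0,0]],
])

```text
time_s: 15.13
position: [0.4986, -0.0669, 0.0453]
tool_rot: [0.975, -0.221, 0.0, -0.0]
contact_force: [0.4, 1.5, -0.8]
finger_gap: 0.0
finger_force: 0.3
```

```bash
python3 st.py
```

```text
t 15.1333 pos [ 0.4986 -0.0669  0.0453] r 0.1042909085239988 theta 248.69077476606458 psi 334.43707827910595 q6 -2.9574879727151187 F [ 0.4095  1.5359 -0.8481]
to start, tool: [-0.0108 -0.217   0.0034]
top [('red', 30, np.float64(0.067), np.float64(166.9)), ('blue', 38, np.float64(0.065), np.float64(164.6)), ('yellow', 43, np.float64(0.064), np.float64(166.8))]
arrow 89 [0.4144 0.061 ]
fit [0.5354 0.0284] 165.20155185151788 0.0005262921110432695
side [('red', 39, np.float64(0.067), np.float64(167.4)), ('purple', 53, np.float64(0.067), np.float64(166.1)), ('green', 43, np.float64(0.066), np.float64(165.1)), ('blue', 53, np.float64(0.064), np.float64(166.3)), ('yellow', 27, np.float64(0.064), np.float64(168.2))]
arrow 142 [0.4145 0.0609]
fit [0.5355 0.0293] 166.25856888760381 0.0002992707111797374
```

Call:
servo_tool([
  [[-0.3,0,0,0,0],[-0.5,0,0,0,0],[-0.4,0,0,0,0],[0,0,-1,0,0],[0,0,-2.5,0,0],[0,0,-4,0,0],[0,0,-4,0,0],[0,0,-4,0,0]],
])

```text
time_s: 15.9
position: [0.4868, -0.0615, 0.2025]
tool_rot: [0.975, -0.221, -0.0, 0.0]
contact_force: [1.3, -0.4, 0.0]
finger_gap: 0.0002
finger_force: 0.0
```

Call:
servo_tool([
  [[0,3,-1,0,0],[0,3,0,0,0],[0,3,0,0,0],[0,3,0,0,0],[0,3,0,0,0],[0,3,0,0,0],[0,0,0,0,0],[0,0,0,0,0]],
])

```text
time_s: 16.57
position: [0.4312, -0.1797, 0.2113]
tool_rot: [0.967, -0.252, -0.005, 0.018]
contact_force: [0.3, 0.4, -0.2]
finger_gap: 0.0002
finger_force: 0.0
```

```bash
python3 st.py; ls -t pics|head -2; cp "pics/$(ls -t pics|grep top_|head -1)" pics/fin.png
```

```text
t 16.5667 pos [ 0.4312 -0.1797  0.2113] r 0.2348608740676955 theta 243.372025774389 psi 330.7669984317238 q6 -3.1413065716736606 F [ 0.2619  0.3743 -0.2208]
to start, tool: [-0.0208 -0.3532  0.1564]
top [('red', 31, np.float64(0.066), np.float64(167.7)), ('purple', 40, np.float64(0.066), np.float64(167.6)), ('green', 39, np.float64(0.067), np.float64(166.8)), ('blue', 39, np.float64(0.065), np.float64(164.4)), ('yellow', 45, np.float64(0.064), np.float64(166.5))]
arrow 95 [0.414  0.0608]
fit [0.537  0.0286] 166.34945530977998 0.000929938432154942
side [('red', 43, np.float64(0.067), np.float64(167.3)), ('purple', 51, np.float64(0.066), np.float64(165.9)), ('green', 41, np.float64(0.066), np.float64(165.2)), ('blue', 53, np.float64(0.064), np.float64(166.3)), ('yellow', 25, np.float64(0.065), np.float64(169.2))]
arrow 141 [0.4145 0.0605]
fit [0.5354 0.0297] 166.26777132062483 0.0006380603672422325
side_16.6.png
top_16.6.png
```

View pics/fin.png

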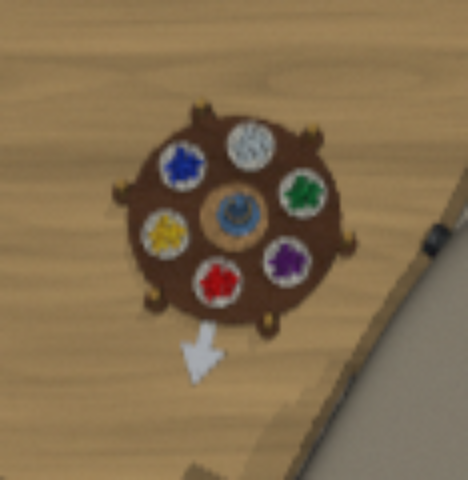

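The picture shows the red pot (218,282) in line with the arrow (203,355), the cone upright on the hub and the hand clear. Joint 6 sits at its limit, so I'll ease it back before handing in.

Call:
servo_tool([
  [[0,0,0,5,0],[0,0,0,5,0],[0,0,0,5,0],[0,0,0,5,0],[0,0,0,0,0],[0,0,0,0,0]],
])

```text
time_s: 17.17
position: [0.4314, -0.1792, 0.2113]
tool_rot: [0.91, -0.415, -0.002, 0.019]
contact_force: [-0.8, 0.2, 1.0]
finger_gap: -0.0001
finger_force: 0.0
```

```bash
python3 st.py; python3 -c "
from rig import manip
print(manip.sign_off())"
```

```text
t 17.1667 pos [ 0.4314 -0.1792  0.2113] r 0.23439304687155058 theta 243.3624517868852 psi 310.96832120469685 q6 -2.7942968721479184 F [-0.8493  0.1813  0.9733]
to start, tool: [-0.1391 -0.3249  0.1562]
top [('red', 34, np.float64(0.066), np.float64(167.2)), ('purple', 41, np.float64(0.066), np.float64(167.9)), ('green', 38, np.float64(0.067), np.float64(166.6)), ('blue', 38, np.float64(0.065), np.float64(164.6)), ('yellow', 44, np.float64(0.064), np.float64(166.8))]
arrow 97 [0.4136 0.0609]
fit [0.5369 0.0287] 166.35793755899738 0.0008675321021065496
side [('red', 43, np.float64(0.067), np.float64(167.7)), ('purple', 52, np.float64(0.067), np.float64(166.1)), ('green', 41, np.float64(0.066), np.float64(165.2)), ('blue', 53, np.float64(0.064), np.float64(166.3)), ('yellow', 25, np.float64(0.065), np.float64(169.2))]
arrow 141 [0.4143 0.0604]
fit [0.5355 0.0295] 166.38140100200553 0.0006393977148386673
the job is handed in; nothing more can be done
None
```

The job is handed in at about 17 s: by my camera fit the red pot is within about 2° of the arrow's line, the plate is at rest, the base moved no more than about 2 mm, the ring cone is still standing and the hand is clear; sign-off returned no verdict.

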